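# Fetch the jar from behind the glassware and weigh it

## Task

On the wooden stand a small lidded jar is hemmed in by three tall pieces: a bottle, a conical flask and a measuring cylinder. First move those three, one at a time, over to the grey spill tray, leaving the jar where it is; once all three stand there, fetch the jar and set it upright in the middle of the balance pan; only then put each of the three back, upright, on the very spot on the stand where it stood at the start. Do not knock any of them over, and leave the mortar, the slide box and the wooden clamp alone.

Things in the scene. Friction and masses are not known exactly. Their poses are not given: they have to be found in the camera images.
- bottle: Loose amber glass reagent bottle with a black screw cap, 136 mm tall, about 0.15 to 0.3 kg. Round: body 56 mm across up to 76 mm height, narrowing to a 30 mm neck at 95 mm; the cap is 34 mm across from 100 to 136 mm height and is the easy place to grip. Origin: centre of its underside, z up.
- flask: Loose clear glass conical flask with a dark rubber stopper, 138 mm tall, about 0.11 to 0.22 kg. Round: base 66 mm across, tapering to a neck 28 mm across between 86 and 122 mm height (easy place to grip); stopper 30 to 33 mm across above it. Origin: centre of its underside, z up.
- cylinder: Loose measuring cylinder, 138 mm tall, about 0.1 to 0.2 kg: round white foot 60 mm across and 14 mm high, clear tube 30 mm across from 14 to 126 mm height with dark graduation rings on its lower half, white top collar 33 mm across. Grip the tube at about 110 mm height. Origin: centre of its underside, z up.
- jar: Loose low jar of clear glass with a white screw lid, 53 mm tall, about 0.1 to 0.16 kg. Round: glass 50 mm across up to 38 mm height, lid 52 mm across above. It stands at the stand's middle place between the three tall pieces. Origin: centre of its underside, z up.
- stand: Fixed. Low brown wooden stand, 190 (x) by 215 (y) mm, floor 5 mm thick, rim 10 mm high in all and 6 mm thick. Four places are ringed on its floor: the jar's at (20, 0) mm and those of the three tall pieces at (20, 68), (20, -68) and (-55, 0) mm in its frame; which tall piece stands on which changes from start to start (each within 3 mm of a ring's centre). Each piece must finally be within 14 mm of where it stood at the start. Origin: centre of its underside, z up.
- spill_tray: Fixed. Plain empty grey plastic tray, 190 (x) by 220 (y) mm, floor 5 mm thick, walls 5 mm thick and 18 mm high. The side area: anywhere upright on its floor will do. Origin: centre of its underside, z up.
- balance: Fixed. White electronic balance, housing 215 (x) by 170 (y) mm and 52 mm high, with a round steel pan 116 mm across whose top is 65 mm above the table; the pan does not move. The display lies to the -x side of the pan. Origin: on the table directly below the centre of the pan, z up.
- mortar: Loose white porcelain mortar, 84 mm across the rim, 45 mm high, with its pestle leaning in it (one piece, 68 mm high). Bystander, leave alone. Origin: centre of its underside.
- slide_box: Loose cardboard box of slides with a white lid, 52 by 87 mm, 38 mm high. Bystander, leave alone. Origin: centre of its underside.
- wood_clamp: Loose pale wooden test-tube clamp lying flat, 30 by 150 mm (long in y), 12 mm high. Bystander, leave alone. Origin: centre of its underside.
Mind the look-alikes: they are no part of the job. There is more than one size of the jar; the job needs the larger. Leave any blue look-alike of the bottle alone.

How it is judged:
By the outcome, as a careful person would: the job done as asked, in the order asked, and still so for the second after the job is handed in, with the robot touching nothing.
It also fails if it takes over 152 s, if anything falls off the work surface, if the arm or the gripper's body presses on something with over 40 N, if the wrist force passes 120 N, or if a joint passes its speed limit or range.

## Robot

A 6-joint arm with a two-finger parallel gripper is mounted at the origin on the work surface. World frame = base frame: x ahead of the robot, y to its left, z up, the work surface at z = 0. Lengths are in m, angles in degrees, forces in N, time in s.
With the tool pointing down it reaches from about 0.4 to 0.825 m from the base axis. Payload 7 kg.
Tool frame: the origin (TCP) lies between the finger pads; the fingertips stand 22 mm ahead of it and the grasp point (between the pads) lies 3 mm ahead of it; z points along the fingers, y is the line along which they close (so a half turn about z gives the same grasp; the last joint's range is limited). The gripper opens to 88 mm and grips with 3 to 60 N. Pads are 19 mm wide; open, the fingers measure 130 mm over their backs; the gripper's body (78 mm by 193 mm) begins 47 mm behind the grasp point.
Start: joints at [-51.274, 20.546, 0.682, 0, -70.136, -16.507], TCP at [0.255, -0.625, 0.249] pointing down, gripper open.
Joint ranges: [-176.03, 176.03], [-82.01, 121.73], [-58.28, 71.71], [-173.87, 95.51], [-174.79, -0.11], [-173.66, 173.66]. Speed limits (degrees/s): [136.94, 136.94, 172.46, 180, 180, 180].

## Interface

Orientations are given as [roll, pitch, yaw] about the fixed x, y, z axes, in that order (R = Rz(yaw) Ry(pitch) Rx(roll)).
In Python, from plant import ctrl gives the robot as it stands.
- The arm moves only by the tool apply_moves, never from a script. Its argument "targets" is a list of rows, each an object with "travel": the shift along the tool's x, y, z in mm, a list of three; "roll": the turn about the tool's z in degrees; "jaw": the finger opening in mm, from 0 to 87.6. In form: [{"travel": [tx, ty, tz], "roll": roll, "jaw": jaw}, ...]. A call has 1 to 10 rows; each row shifts and turns the commanded pose from where the row before left it, along the tool's axes as they then stand; what a row does not reach is not made up. A row lasts 1/10 s, in which the tool goes at most 50 mm and 8.59 degrees, less where a joint would pass 70% of its speed; a pose out of reach is approached as far as the arm can. A call with a gripper value outside its range is refused whole. The fingers move at their own pace and stop on an object; the grip force is fixed at half the most. Time passes only in rows, so rows that do not move let the fingers close. It gives the time, the measured TCP pose, the force, the opening and the grip force at its end, in the units of the state.
- ctrl.get_obs(): the state, without advancing time (a new reading comes with each control period).
- ctrl.snapshot(name): name is "side" or "top"; returns the picture (480x640x3 uint8, red, green, blue); there is no depth.
- ctrl.calibration(name): a dict with "K" (3x3 intrinsics, pixels), "extrinsics" (4x4, takes a point from camera to world coordinates). Camera axes: x right, y down, z forward; pixel columns grow to the right and rows downward; lengths in m; the calibration is good to about 2 mm. A picture is of the moment at which its call begins. calibration takes no time and is no camera call.
- ctrl.close_job(): hands the job in; it is judged then, once.
The state is a dict: "clock": time; "joint_pos": joint angles; "qvel": joint speeds; "tau": joint torques, N m; "tool_pos": TCP position; "orientation": TCP orientation; "force": force on the tool from outside, world axes, zero at the start; "moment": the same for the moment, N m; "opening": finger opening in m; "gripper_force": force on a finger pad.
Only numpy, scipy, OpenCV 4.12 (cv2) and the standard library are available. Lean on these libraries where they do the work, as an engineer would, in place of code of your own. Each camera call takes 0.05 s, during which the arm holds its last target. There are 200 camera calls.

## Working session

There is one attempt and no reset: what is moved stays moved. The work goes in short steps, Python scripts to look and compute and a tool call to move; the robot and the scene stay as the last step left them, time stands still between calls to the robot, and variables do not carry over. Pictures are saved under pics/ and viewed, at most 14 in all, crops included, and the job is handed in when it is done.

Besides the shell and the picture viewer there is one more tool, called after "Call:" by a JSON object that holds its "method" and its "body". apply_moves: Moves the arm, as the interface text tells. Its arguments: {"type":"object","properties":{"targets":{"type":"array","items":{"type":"object","properties":{"travel":{"type":"array","items":{"type":"number"}},"roll":{"type":"number"},"jaw":{"type":"number"}}}}},"required":["targets"]}

```bash
mkdir -p pics; ls
python3 - <<'E'
from plant import ctrl
import cv2, numpy as np
np.set_printoptions(precision=4,suppress=True)
for n in("top","side"):
    im=ctrl.snapshot(n); cv2.imwrite(f"pics/{n}0.png",im[:,:,::-1]); c=ctrl.calibration(n); print(n,c["K"],c["extrinsics"])
o=ctrl.get_obs(); print(o)
E
```

```text
pics
top [[462.0127   0.     324.8129]
 [  0.     462.0127 242.5831]
 [  0.       0.       1.    ]] [[-0.0009 -0.9947  0.1026  0.4881]
 [-0.9999 -0.0004 -0.013  -0.0289]
 [ 0.013  -0.1026 -0.9946  1.0681]
 [ 0.      0.      0.      1.    ]]
side [[483.4138   0.     321.7909]
 [  0.     483.4138 237.6861]
 [  0.       0.       1.    ]] [[-0.9597 -0.1707  0.2231  0.3031]
 [-0.2801  0.5208 -0.8064  0.9659]
 [ 0.0214 -0.8364 -0.5477  0.7233]
 [ 0.      0.      0.      1.    ]]
{'clock': 0.1, 'joint_pos': array([-51.2739,  20.5878,   0.6385,  -0.017 , -70.1372, -16.506 ]), 'qvel': array([ 0.0545, -0.0221,  0.0851,  0.0822,  0.1156, -0.0585]), 'tau': array([ -0.0016, -58.4163,  29.3751,   7.0155,   0.0102,  -0.0001]), 'tool_pos': array([ 0.2551, -0.6245,  0.2477]), 'orientation': array([ 179.9126,   -0.0093, -157.7857]), 'force': array([0.2197, 0.0159, 0.4421]), 'moment': array([-0.0118,  0.0669,  0.0156]), 'gripper_force': 0.0, 'opening': 0.08751562781689703}
```

View pics/top0.png

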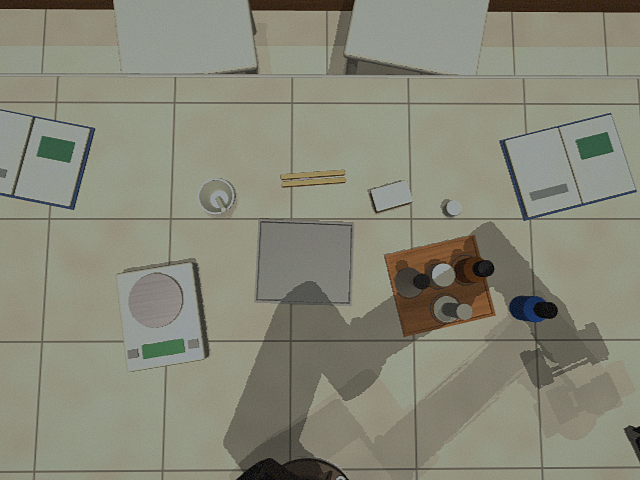

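View pics/side0.png

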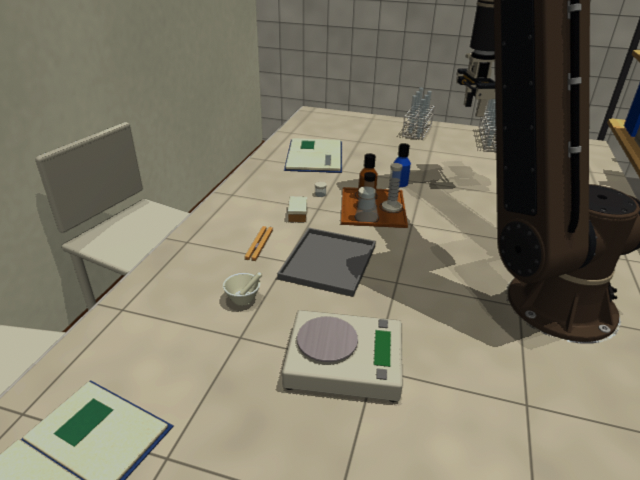

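The top view shows the stand at about (440,285), with the flask stopper (421,282), bottle cap (483,268), cylinder collar (464,311) and jar lid (442,274). The tray is at (305,262) and the pan at (155,300). A blue look-alike bottle stands at (530,308) and a small jar at (452,208).

```bash
cat > h.py <<'E'
from plant import ctrl
import cv2, numpy as np
np.set_printoptions(precision=4,suppress=True)
def ray(n,u,v,z):
    c=ctrl.calibration(n);K,T=c["K"],c["extrinsics"]
    d=T[:3,:3]@np.linalg.solve(K,[u,v,1.]);o=T[:3,3]
    return o+d*(z-o[2])/d[2]
def proj(n,p):
    c=ctrl.calibration(n);K,T=c["K"],c["extrinsics"]
    q=K@(T[:3,:3].T@(np.asarray(p)-T[:3,3]));return q[:2]/q[2]
def blobs(m,a=30):
    k,l,s,c=cv2.connectedComponentsWithStats(m.astype(np.uint8));return [(s[i],c[i],l==i) for i in range(1,k) if s[i,4]>=a]
E
python3 - <<'E'
from h import *
im=cv2.imread("pics/top0.png"); hsv=cv2.cvtColor(im,cv2.COLOR_BGR2HSV)
H,S,V=[hsv[...,i].astype(int) for i in range(3)]
m=((H<18)&(S>110)&(V>50)).astype(np.uint8); m[:220]=0;m[350:]=0;m[:,:370]=0;m[:,510:]=0
p=np.argwhere(m)[:,::-1].astype(np.float32)
m=cv2.morphologyEx(m,cv2.MORPH_OPEN,np.ones((3,3)));p=np.argwhere(m)[:,::-1].astype(np.float32)
w=np.array([ray("top",u,v,.010)[:2] for u,v in p]).astype(np.float32)
r=cv2.minAreaRect(w*1000);print("stand",r, cv2.boxPoints(r))
g=((S<25)&(V>90)&(V<150))
for n,(u0,v0,u1,v1) in dict(tray=(245,212,365,312)).items():
    mm=np.zeros_like(g);mm[v0:v1,u0:u1]=((S<40)&(V<165))[v0:v1,u0:u1]
    b=max(blobs(mm),key=lambda b:b[0][4]);p=np.argwhere(b[2])[:,::-1]
    w=np.array([ray("top",u,v,.018)[:2] for u,v in p]).astype(np.float32)*1000;print(n,b[0],cv2.minAreaRect(w))
print("px pan",hsv[300,155],"housing",hsv[275,195],"tray",hsv[240,300],"lid",hsv[274,442])
c=im[225:345,375:560];cv2.imwrite("pics/c0.png",cv2.resize(c,None,fx=4.3,fy=4.3,interpolation=cv2.INTER_CUBIC))
E
```

```text
Traceback (most recent call last):
  File "h.py", line 5, in ray
    c=ctrl.calibration(n);K,T=c["K"],c["extrinsics"]
ValueError: time passes only in moves, steps and waits
```

```bash
cat > h.py <<'E'
from plant import ctrl
import cv2, numpy as np
np.set_printoptions(precision=4,suppress=True)
C={n:ctrl.calibration(n) for n in("top","side")}
def ray(n,u,v,z):
    K,T=C[n]["K"],C[n]["extrinsics"]
    d=T[:3,:3]@np.linalg.solve(K,[u,v,1.]);o=T[:3,3]
    return o+d*(z-o[2])/d[2]
def proj(n,p):
    K,T=C[n]["K"],C[n]["extrinsics"]
    q=K@(T[:3,:3].T@(np.asarray(p)-T[:3,3]));return q[:2]/q[2]
def blobs(m,a=30):
    k,l,s,c=cv2.connectedComponentsWithStats(m.astype(np.uint8));return [(s[i],c[i],l==i) for i in range(1,k) if s[i,4]>=a]
E
python3 - <<'E'
from h import *
im=cv2.imread("pics/top0.png"); hsv=cv2.cvtColor(im,cv2.COLOR_BGR2HSV)
H,S,V=[hsv[...,i].astype(int) for i in range(3)]
m=((H<18)&(S>110)&(V>50)).astype(np.uint8); m[:220]=0;m[350:]=0;m[:,:370]=0;m[:,510:]=0
m=cv2.morphologyEx(m,cv2.MORPH_OPEN,np.ones((3,3)));p=np.argwhere(m)[:,::-1].astype(np.float32)
w=np.array([ray("top",u,v,.010)[:2] for u,v in p]).astype(np.float32)
r=cv2.minAreaRect(w*1000);print("stand",r, cv2.boxPoints(r))
for n,(u0,v0,u1,v1) in dict(tray=(245,212,365,312)).items():
    mm=np.zeros(H.shape,bool);mm[v0:v1,u0:u1]=((S<40)&(V<165))[v0:v1,u0:u1]
    b=max(blobs(mm),key=lambda b:b[0][4]);p=np.argwhere(b[2])[:,::-1]
    w=np.array([ray("top",u,v,.018)[:2] for u,v in p]).astype(np.float32)*1000;print(n,b[0],cv2.minAreaRect(w))
print("px pan",hsv[300,155],"housing",hsv[275,195],"tray",hsv[240,300],"lid",hsv[274,442])
c=im[225:345,375:560];cv2.imwrite("pics/c0.png",cv2.resize(c,None,fx=4.3,fy=4.3,interpolation=cv2.INTER_CUBIC))
E
```

```text
stand ((500.2773132324219, -304.64935302734375), (189.3467254638672, 214.23634338378906), 12.858920097351074) [[ 384.139  -221.2873]
 [ 431.8175 -430.1508]
 [ 616.4156 -388.0114]
 [ 568.7371 -179.1479]]
tray [  245   212   120   100 11420] ((554.1727294921875, 3.6241455078125), (225.78399658203125, 273.4988098144531), 0.0722031518816948)
px pan [  7  17 137] housing [23 35 59] tray [ 19  17 123] lid [ 34  29 122]
```

View pics/c0.png

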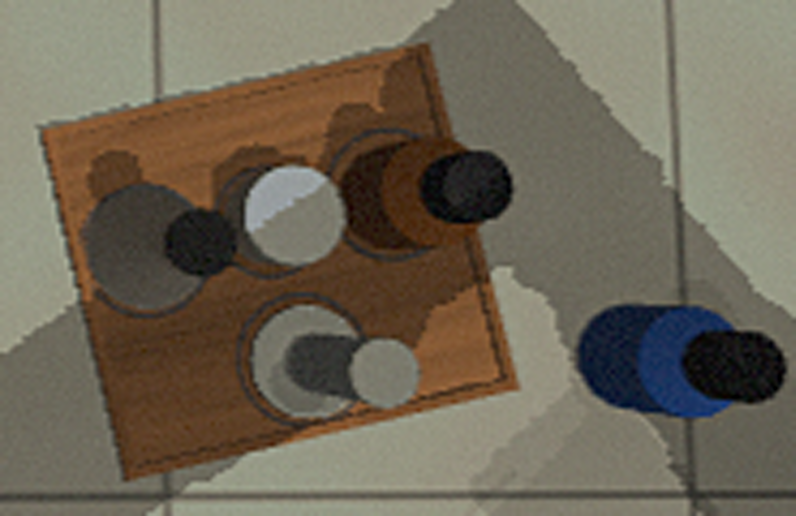

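The crop shows the flask on the left place (stopper top about (207,240) in the crop), the bottle on the right (cap top about (478,186)), the cylinder in front (collar about (385,373)) and the jar lid at about (298,214). The cap's dark disc overlaps the stand's rim from this view.

Run:
```python
from h import *
im=cv2.imread("pics/top0.png"); hsv=cv2.cvtColor(im,cv2.COLOR_BGR2HSV)
H,S,V=[hsv[...,i].astype(int) for i in range(3)]
R=cv2.getRotationMatrix2D((0,0),-12.86,1)[:,:2];print("rings",[(np.array([500.3,-304.6])+R@np.array(a)) for a in((20,0),(20,68),(20,-68),(-55,0))])
for n,u,v,z in(("flask",207,240,.143),("bottle",478,186,.141),("cyl",385,373,.143),("jar",298,214,.058)):print(n,ray("top",375+(u+.5)/4.3-.5,225+(v+.5)/4.3-.5,z))
print("tray",[ray("top",u,v,.018)[:2] for u,v in((259,219),(354,222),(352,304),(255,302))])
m=np.zeros(H.shape,np.uint8);m[265:335,122:190]=((V>100)&((H<16)|(H>165)))[265:335,122:190]
m=cv2.morphologyEx(m,cv2.MORPH_CLOSE,np.ones((5,5)));m=cv2.morphologyEx(m,cv2.MORPH_OPEN,np.ones((9,9)))
b=max(blobs(m),key=lambda b:b[0][4]);c=max(cv2.findContours(b[2].astype(np.uint8),0,2)[0],key=len);e=cv2.fitEllipse(c);print("pan",b[0],e,ray("top",*e[0],.065),ray("top",e[0][0]+e[1][0]/2,e[0][1],.065))
# other things: small
for n,u,v,z in(("bluecap",742,365,.136),):print(n,ray("top",375+u/4.3,225+v/4.3,z))
im=cv2.imread("pics/side0.png");c=im[135:240,270:430];cv2.imwrite("pics/s0.png",cv2.resize(c,None,fx=5,fy=5,interpolation=cv2.INTER_CUBIC))
```

```text
rings [array([ 519.7983, -300.1486]), array([ 504.6636, -233.8543]), array([ 534.9331, -366.443 ]), array([ 446.6796, -316.8413])]
flask [ 0.5074 -0.237   0.143 ]
bottle [ 0.5326 -0.3654  0.141 ]
cyl [ 0.446  -0.3182  0.143 ]
jar [ 0.5224 -0.3029  0.058 ]
tray [array([0.6507, 0.1082]), array([ 0.644 , -0.1098]), array([ 0.4571, -0.1039]), array([0.4619, 0.1146])]
pan [ 129  274   53   53 2239] ((155.06631469726562, 300.1483459472656), (51.589473724365234, 53.45927810668945), 37.718257904052734) [0.4673 0.3222 0.065 ] [0.4672 0.2671 0.065 ]
bluecap [ 0.4484 -0.4889  0.136 ]
```

View pics/s0.png

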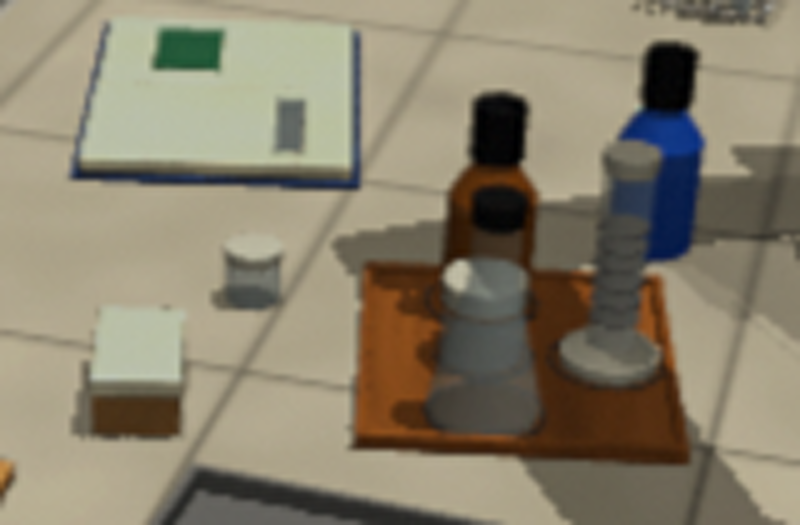

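Call:
{"method": "apply_moves", "body": {"targets": [{"travel": [0,0,0],"roll": 7.4,"jaw": 70},{"travel": [0,0,0],"roll": 7.4,"jaw": 70},{"travel": [0,0,0],"roll": 7.4,"jaw": 70},{"travel": [-12,20,0],"roll": 0,"jaw": 70},{"travel": [-20,31,0],"roll": 0,"jaw": 70},{"travel": [-20,31,0],"roll": 0,"jaw": 70},{"travel": [-20,31,0],"roll": 0,"jaw": 70},{"travel": [-20,31,0],"roll": 0,"jaw": 70},{"travel": [-20,31,0],"roll": 0,"jaw": 70},{"travel": [-20,31,0],"roll": 0,"jaw": 70}]}}

```text
clock: 1.1
tool_pos: [0.3876, -0.4174, 0.2483]
orientation: [180.0, -0.0, -180.0]
force: [0.0, -0.8, -0.2]
opening: 0.0698
gripper_force: 0.0
```

Call:
{"method": "apply_moves", "body": {"targets": [{"travel": [-24,37,0],"roll": 0,"jaw": 70},{"travel": [-24,37,0],"roll": 0,"jaw": 70},{"travel": [-24,37,0],"roll": 0,"jaw": 70},{"travel": [-24,37,0],"roll": 0,"jaw": 70},{"travel": [-15,23,0],"roll": 0,"jaw": 70},{"travel": [-7.4,10.4,10],"roll": 0,"jaw": 70},{"travel": [0,0,30],"roll": 0,"jaw": 70},{"travel": [0,0,25],"roll": 0,"jaw": 70},{"travel": [0,0,0],"roll": 0,"jaw": 70},{"travel": [0,0,0],"roll": 0,"jaw": 70}]}}

```text
clock: 2.1
tool_pos: [0.5051, -0.2379, 0.1834]
orientation: [-180.0, -0.1, -180.0]
force: [-0.1, -0.5, 0.8]
opening: 0.0702
gripper_force: 0.0
```

Run:
```python
from h import *
t=np.hstack([np.zeros((225,0,3),np.uint8)]) 
a=ctrl.snapshot("top")[215:345,370:520];b=ctrl.snapshot("side")[100:230,300:450]
cv2.imwrite("pics/a1.png",cv2.resize(np.hstack([a,b]),None,fx=2.66,fy=2.66,interpolation=cv2.INTER_CUBIC)[:,:,::-1]);print(ctrl.get_obs()["tool_pos"])
```

```text
[ 0.5061 -0.238   0.1848]
```

View pics/a1.png

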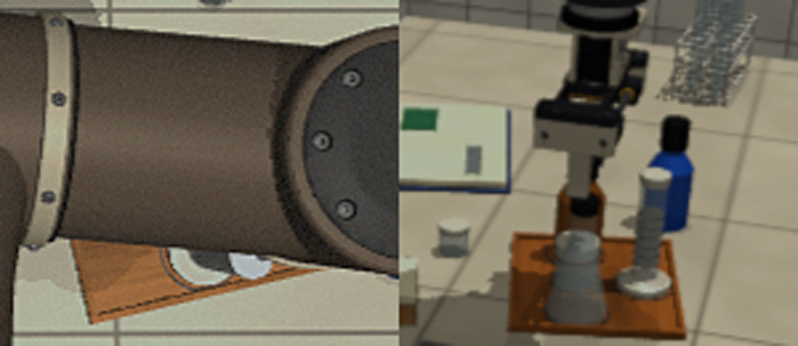

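The top view is blocked by the arm. The side view shows the near finger (582,180) directly over the flask stopper (585,205), and all the pieces are upright.

Call:
{"method": "apply_moves", "body": {"targets": [{"travel": [0,2,20],"roll": 0,"jaw": 70},{"travel": [0,0,30],"roll": 0,"jaw": 70},{"travel": [0,0,20],"roll": 0,"jaw": 70},{"travel": [0,0,0],"roll": 0,"jaw": 70},{"travel": [0,0,0],"roll": 0,"jaw": 20},{"travel": [0,0,0],"roll": 0,"jaw": 20},{"travel": [0,0,0],"roll": 0,"jaw": 20},{"travel": [0,0,0],"roll": 0,"jaw": 20},{"travel": [0,0,0],"roll": 0,"jaw": 20},{"travel": [0,0,0],"roll": 0,"jaw": 20}]}}

```text
clock: 3.2
tool_pos: [0.5058, -0.2354, 0.114]
orientation: [-180.0, 0.0, -180.0]
force: [-0.2, 1.7, 2.8]
opening: 0.0299
gripper_force: 29.8
```

Call:
{"method": "apply_moves", "body": {"targets": [{"travel": [0,0,-4],"roll": 0,"jaw": 20},{"travel": [0,0,-12],"roll": 0,"jaw": 20},{"travel": [0,0,-22],"roll": 0,"jaw": 20},{"travel": [0,0,-22],"roll": 0,"jaw": 20},{"travel": [-3,10,-10],"roll": 0,"jaw": 20},{"travel": [-7,24,0],"roll": 0,"jaw": 20},{"travel": [-10,35,0],"roll": 0,"jaw": 20},{"travel": [-10,35,0],"roll": 0,"jaw": 20},{"travel": [-10,35,0],"roll": 0,"jaw": 20},{"travel": [-10,35,0],"roll": 0,"jaw": 20}]}}

```text
clock: 4.2
tool_pos: [0.5554, -0.0595, 0.1838]
orientation: [180.0, -0.0, -180.0]
force: [1.1, -0.9, -1.2]
opening: 0.0297
gripper_force: 29.9
```

Call:
{"method": "apply_moves", "body": {"targets": [{"travel": [-10,35,0],"roll": 0,"jaw": 20},{"travel": [-10,35,0],"roll": 0,"jaw": 20},{"travel": [-8,28,0],"roll": 0,"jaw": 20},{"travel": [-4,14,0],"roll": 0,"jaw": 20},{"travel": [-2,5,10],"roll": 0,"jaw": 20},{"travel": [0,0,20],"roll": 0,"jaw": 20},{"travel": [0,0,18],"roll": 0,"jaw": 20},{"travel": [0,0,12],"roll": 0,"jaw": 20},{"travel": [0,0,5],"roll": 0,"jaw": 20},{"travel": [0,0,0],"roll": 0,"jaw": 20}]}}

```text
clock: 5.2
tool_pos: [0.589, 0.055, 0.1179]
orientation: [-180.0, -0.1, 180.0]
force: [-0.6, -0.3, -2.0]
opening: 0.0295
gripper_force: 29.9
```

Call:
{"method": "apply_moves", "body": {"targets": [{"travel": [0,0,2],"roll": 0,"jaw": 20},{"travel": [0,0,1.5],"roll": 0,"jaw": 20},{"travel": [0,0,0],"roll": 0,"jaw": 20}]}}

```text
clock: 5.5
tool_pos: [0.5896, 0.0557, 0.1155]
orientation: [180.0, 0.0, -180.0]
force: [0.4, 0.9, -2.2]
opening: 0.0298
gripper_force: 29.9
```

Call:
{"method": "apply_moves", "body": {"targets": [{"travel": [0,0,1],"roll": 0,"jaw": 20},{"travel": [0,0,0.5],"roll": 0,"jaw": 20},{"travel": [0,0,0],"roll": 0,"jaw": 20}]}}

```text
clock: 5.8
tool_pos: [0.5898, 0.0558, 0.114]
orientation: [180.0, 0.1, -180.0]
force: [0.9, 0.4, 2.1]
opening: 0.0301
gripper_force: 29.8
```

Call:
{"method": "apply_moves", "body": {"targets": [{"travel": [0,0,0],"roll": 0,"jaw": 60},{"travel": [0,0,0],"roll": 0,"jaw": 60},{"travel": [0,0,0],"roll": 0,"jaw": 60},{"travel": [0,0,-15],"roll": 0,"jaw": 60},{"travel": [0,0,-30],"roll": 0,"jaw": 60},{"travel": [0,0,-30],"roll": 0,"jaw": 60},{"travel": [6,-15,0],"roll": 0,"jaw": 60},{"travel": [12,-32,0],"roll": 0,"jaw": 60},{"travel": [16,-42,0],"roll": 0,"jaw": 60},{"travel": [16,-42,0],"roll": 0,"jaw": 60}]}}

```text
clock: 6.8
tool_pos: [0.5384, -0.0765, 0.1882]
orientation: [180.0, -0.0, -179.9]
force: [1.2, -0.9, -0.2]
opening: 0.0601
gripper_force: 0.0
```

Call:
{"method": "apply_moves", "body": {"targets": [{"travel": [16,-42,0],"roll": 0,"jaw": 60},{"travel": [16,-42,0],"roll": 0,"jaw": 60},{"travel": [16,-42,0],"roll": 0,"jaw": 60},{"travel": [16,-42,0],"roll": 0,"jaw": 60},{"travel": [16,-40,0],"roll": 0,"jaw": 60},{"travel": [11,-27,0],"roll": 0,"jaw": 60},{"travel": [3,-8,0],"roll": 0,"jaw": 60},{"travel": [0,0,0],"roll": 0,"jaw": 60},{"travel": [0,0,0],"roll": 0,"jaw": 60}]}}

```text
clock: 7.7
tool_pos: [0.4455, -0.318, 0.1883]
orientation: [180.0, -0.0, -180.0]
force: [0.6, 0.4, 1.4]
opening: 0.06
gripper_force: 0.0
```

Run:
```python
from h import *
a=ctrl.snapshot("side");print(ctrl.get_obs()["tool_pos"])
cv2.imwrite("pics/a2.png",cv2.resize(a[100:330,230:450],None,fx=2.5,fy=2.5,interpolation=cv2.INTER_CUBIC)[:,:,::-1])
```

```text
[ 0.4458 -0.3177  0.1884]
```

View pics/a2.png

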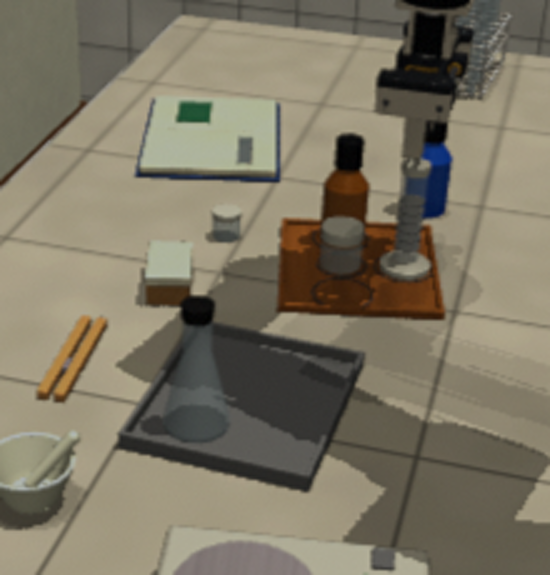

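The flask stands upright in the tray at (197,370). The finger at (415,135) is aligned over the cylinder's collar at (415,165).

Call:
{"method": "apply_moves", "body": {"targets": [{"travel": [0,0,20],"roll": 0,"jaw": 60},{"travel": [0,0,30],"roll": 0,"jaw": 60},{"travel": [0,0,20],"roll": 0,"jaw": 60},{"travel": [0,0,0],"roll": 0,"jaw": 60},{"travel": [0,0,0],"roll": 0,"jaw": 20},{"travel": [0,0,0],"roll": 0,"jaw": 20},{"travel": [0,0,0],"roll": 0,"jaw": 20},{"travel": [0,0,0],"roll": 0,"jaw": 20},{"travel": [0,0,0],"roll": 0,"jaw": 20}]}}

```text
clock: 8.65
tool_pos: [0.446, -0.3185, 0.1195]
orientation: [-180.0, 0.1, -180.0]
force: [0.4, 1.4, 3.4]
opening: 0.0322
gripper_force: 30.0
```

Call:
{"method": "apply_moves", "body": {"targets": [{"travel": [0,0,-4],"roll": 0,"jaw": 20},{"travel": [0,0,-12],"roll": 0,"jaw": 20},{"travel": [0,0,-22],"roll": 0,"jaw": 20},{"travel": [0,0,-22],"roll": 0,"jaw": 20},{"travel": [-2,10,-10],"roll": 0,"jaw": 20},{"travel": [-5,24,0],"roll": 0,"jaw": 20},{"travel": [-6,35,0],"roll": 0,"jaw": 20},{"travel": [-6,35,0],"roll": 0,"jaw": 20},{"travel": [-6,35,0],"roll": 0,"jaw": 20},{"travel": [-6,35,0],"roll": 0,"jaw": 20}]}}

```text
clock: 9.65
tool_pos: [0.4762, -0.1427, 0.1888]
orientation: [180.0, 0.0, -180.0]
force: [0.3, -0.7, -1.4]
opening: 0.0321
gripper_force: 30.0
```

Call:
{"method": "apply_moves", "body": {"targets": [{"travel": [-8,35,0],"roll": 0,"jaw": 20},{"travel": [-8,35,0],"roll": 0,"jaw": 20},{"travel": [-7,35,0],"roll": 0,"jaw": 20},{"travel": [-4,24,0],"roll": 0,"jaw": 20},{"travel": [-2,11,0],"roll": 0,"jaw": 20},{"travel": [0,4,12],"roll": 0,"jaw": 20},{"travel": [0,0,22],"roll": 0,"jaw": 20},{"travel": [0,0,20],"roll": 0,"jaw": 20},{"travel": [0,0,10],"roll": 0,"jaw": 20},{"travel": [0,0,2],"roll": 0,"jaw": 20}]}}

```text
clock: 10.65
tool_pos: [0.5043, -0.0013, 0.121]
orientation: [-179.9, -0.2, 180.0]
force: [0.4, -0.6, -1.6]
opening: 0.0319
gripper_force: 30.0
```

Call:
{"method": "apply_moves", "body": {"targets": [{"travel": [0,0,1.5],"roll": 0,"jaw": 20},{"travel": [0,0,1.5],"roll": 0,"jaw": 20},{"travel": [0,0,0],"roll": 0,"jaw": 20}]}}

```text
clock: 10.95
tool_pos: [0.5058, -0.0004, 0.1201]
orientation: [180.0, 0.1, -180.0]
force: [-0.1, 0.4, -0.3]
opening: 0.0321
gripper_force: 30.0
```

Call:
{"method": "apply_moves", "body": {"targets": [{"travel": [0,0,1],"roll": 0,"jaw": 20},{"travel": [0,0,0],"roll": 0,"jaw": 60},{"travel": [0,0,0],"roll": 0,"jaw": 60},{"travel": [0,0,0],"roll": 0,"jaw": 60},{"travel": [0,0,-15],"roll": 0,"jaw": 60},{"travel": [0,0,-30],"roll": 0,"jaw": 60},{"travel": [0,0,-30],"roll": 0,"jaw": 60},{"travel": [-1,-15,0],"roll": 0,"jaw": 60},{"travel": [-2,-32,0],"roll": 0,"jaw": 60},{"travel": [-3,-42,0],"roll": 0,"jaw": 60}]}}

```text
clock: 11.95
tool_pos: [0.5116, -0.0893, 0.1941]
orientation: [180.0, 0.1, -179.8]
force: [0.5, 0.6, -0.0]
opening: 0.0601
gripper_force: 0.0
```

Call:
{"method": "apply_moves", "body": {"targets": [{"travel": [-4,-42,0],"roll": 0,"jaw": 60},{"travel": [-4,-42,0],"roll": 0,"jaw": 60},{"travel": [-4,-42,0],"roll": 0,"jaw": 60},{"travel": [-4,-42,0],"roll": 0,"jaw": 60},{"travel": [-4,-42,0],"roll": 0,"jaw": 60},{"travel": [-2.5,-38,0],"roll": 0,"jaw": 60},{"travel": [0,-22,0],"roll": 0,"jaw": 60},{"travel": [0,-6,0],"roll": 0,"jaw": 60},{"travel": [0,0,0],"roll": 0,"jaw": 60},{"travel": [0,0,0],"roll": 0,"jaw": 60}]}}

```text
clock: 12.95
tool_pos: [0.5339, -0.3646, 0.1934]
orientation: [180.0, -0.0, -180.0]
force: [-0.6, -0.1, -0.1]
opening: 0.06
gripper_force: 0.0
```

Run:
```python
from h import *
a=ctrl.snapshot("side");print(ctrl.get_obs()["tool_pos"])
cv2.imwrite("pics/a3.png",cv2.resize(a[100:330,230:450],None,fx=2.5,fy=2.5,interpolation=cv2.INTER_CUBIC)[:,:,::-1])
```

```text
[ 0.5341 -0.3644  0.1936]
```

View pics/a3.png

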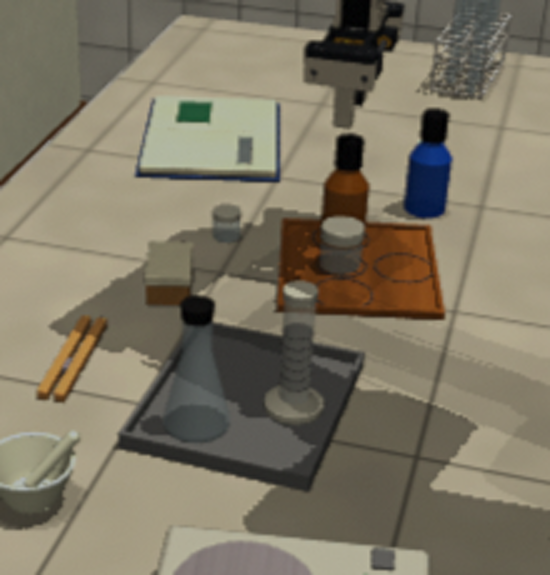

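The flask at (197,370) and the cylinder at (297,350) stand upright in the tray. The finger at (343,110) is over the bottle cap at (349,150).

Call:
{"method": "apply_moves", "body": {"targets": [{"travel": [0,-1.5,20],"roll": 0,"jaw": 60},{"travel": [0,0,30],"roll": 0,"jaw": 60},{"travel": [0,0,18],"roll": 0,"jaw": 60},{"travel": [0,0,0],"roll": 0,"jaw": 60},{"travel": [0,0,0],"roll": 0,"jaw": 20},{"travel": [0,0,0],"roll": 0,"jaw": 20},{"travel": [0,0,0],"roll": 0,"jaw": 20},{"travel": [0,0,0],"roll": 0,"jaw": 20},{"travel": [0,0,0],"roll": 0,"jaw": 20}]}}

```text
clock: 13.9
tool_pos: [0.5345, -0.3668, 0.1266]
orientation: [-180.0, 0.1, -180.0]
force: [0.1, 2.9, 5.0]
opening: 0.0337
gripper_force: 30.0
```

Call:
{"method": "apply_moves", "body": {"targets": [{"travel": [0,0,-4],"roll": 0,"jaw": 20},{"travel": [0,0,-12],"roll": 0,"jaw": 20},{"travel": [0,0,-24],"roll": 0,"jaw": 20},{"travel": [0,0,-28],"roll": 0,"jaw": 20},{"travel": [0,0,-20],"roll": 0,"jaw": 20},{"travel": [-3,12,-7],"roll": 0,"jaw": 20},{"travel": [-5,24,0],"roll": 0,"jaw": 20},{"travel": [-6,35,0],"roll": 0,"jaw": 20},{"travel": [-6,35,0],"roll": 0,"jaw": 20},{"travel": [-6,35,0],"roll": 0,"jaw": 20}]}}

```text
clock: 14.9
tool_pos: [0.5596, -0.2241, 0.2202]
orientation: [180.0, -0.1, 180.0]
force: [-0.1, -0.4, -2.0]
opening: 0.0329
gripper_force: 30.0
```

Call:
{"method": "apply_moves", "body": {"targets": [{"travel": [-6,35,0],"roll": 0,"jaw": 20},{"travel": [-6,35,0],"roll": 0,"jaw": 20},{"travel": [-6,35,0],"roll": 0,"jaw": 20},{"travel": [-6,35,0],"roll": 0,"jaw": 20},{"travel": [-4,20,0],"roll": 0,"jaw": 20},{"travel": [-2,10,12],"roll": 0,"jaw": 20},{"travel": [0,0,25],"roll": 0,"jaw": 20},{"travel": [0,0,28],"roll": 0,"jaw": 20},{"travel": [0,0,18],"roll": 0,"jaw": 20},{"travel": [0,0,8],"roll": 0,"jaw": 20}]}}

```text
clock: 15.9
tool_pos: [0.588, -0.0563, 0.1266]
orientation: [-180.0, -0.3, 180.0]
force: [0.7, 0.7, -2.5]
opening: 0.0334
gripper_force: 30.0
```

Call:
{"method": "apply_moves", "body": {"targets": [{"travel": [0,0,2],"roll": 0,"jaw": 20},{"travel": [0,0,1],"roll": 0,"jaw": 20},{"travel": [0,0,0],"roll": 0,"jaw": 20}]}}

```text
clock: 16.2
tool_pos: [0.5901, -0.056, 0.127]
orientation: [180.0, 0.0, -180.0]
force: [-0.6, -0.3, -3.6]
opening: 0.0332
gripper_force: 30.0
```

Call:
{"method": "apply_moves", "body": {"targets": [{"travel": [0,0,1],"roll": 0,"jaw": 20},{"travel": [0,0,0.5],"roll": 0,"jaw": 20},{"travel": [0,0,0],"roll": 0,"jaw": 20}]}}

```text
clock: 16.5
tool_pos: [0.5906, -0.0558, 0.1264]
orientation: [180.0, 0.1, -180.0]
force: [-2.3, 1.6, 3.5]
opening: 0.0332
gripper_force: 30.0
```

Call:
{"method": "apply_moves", "body": {"targets": [{"travel": [0,0,0],"roll": 0,"jaw": 60},{"travel": [0,0,0],"roll": 0,"jaw": 60},{"travel": [0,0,0],"roll": 0,"jaw": 60},{"travel": [0,0,-15],"roll": 0,"jaw": 60},{"travel": [0,0,-30],"roll": 0,"jaw": 60},{"travel": [0,0,-25],"roll": 0,"jaw": 80},{"travel": [5,-16,0],"roll": 0,"jaw": 80},{"travel": [9,-32,0],"roll": 0,"jaw": 80},{"travel": [11,-40,0],"roll": 0,"jaw": 80},{"travel": [11,-40,0],"roll": 0,"jaw": 80}]}}

```text
clock: 17.5
tool_pos: [0.5532, -0.185, 0.1946]
orientation: [180.0, -0.0, -179.9]
force: [0.9, -0.5, -0.1]
opening: 0.0798
gripper_force: 0.0
```

Call:
{"method": "apply_moves", "body": {"targets": [{"travel": [11,-40,0],"roll": 0,"jaw": 80},{"travel": [11,-40,0],"roll": 0,"jaw": 80},{"travel": [8,-26,0],"roll": 0,"jaw": 80},{"travel": [3,-12,10],"roll": 0,"jaw": 80},{"travel": [0,0,30],"roll": 0,"jaw": 80},{"travel": [0,0,40],"roll": 0,"jaw": 80},{"travel": [0,0,15],"roll": 0,"jaw": 80},{"travel": [0,0,0],"roll": 0,"jaw": 80},{"travel": [0,0,0],"roll": 0,"jaw": 80}]}}

```text
clock: 18.4
tool_pos: [0.5211, -0.3018, 0.0999]
orientation: [-180.0, -0.0, -179.9]
force: [0.3, -0.6, 0.6]
opening: 0.0797
gripper_force: 0.0
```

Run:
```python
from h import *
a=ctrl.snapshot("side");print(ctrl.get_obs()["tool_pos"])
cv2.imwrite("pics/a4.png",cv2.resize(a[100:330,230:450],None,fx=2.5,fy=2.5,interpolation=cv2.INTER_CUBIC)[:,:,::-1])
```

```text
[ 0.5217 -0.3019  0.1008]
```

View pics/a4.png

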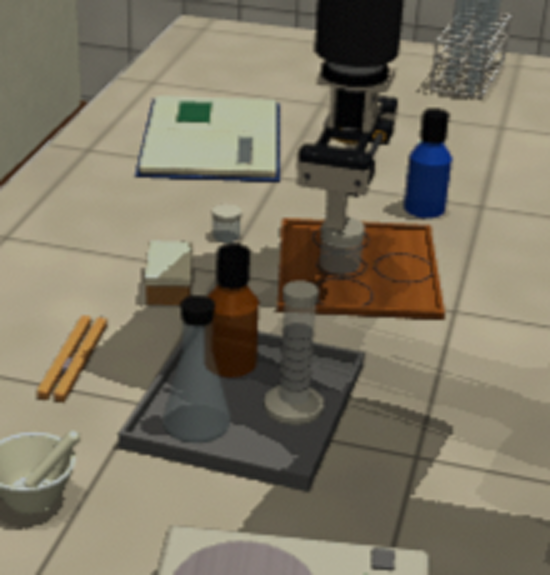

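All three pieces stand upright in the tray. The gripper's fingers straddle the jar at (341,245).

Call:
{"method": "apply_moves", "body": {"targets": [{"travel": [0,0,15],"roll": 0,"jaw": 80},{"travel": [0,0,22],"roll": 0,"jaw": 80},{"travel": [0,0,12],"roll": 0,"jaw": 80},{"travel": [0,0,0],"roll": 0,"jaw": 80},{"travel": [0,0,0],"roll": 0,"jaw": 40},{"travel": [0,0,0],"roll": 0,"jaw": 40},{"travel": [0,0,0],"roll": 0,"jaw": 40},{"travel": [0,0,0],"roll": 0,"jaw": 40},{"travel": [0,0,0],"roll": 0,"jaw": 40}]}}

```text
clock: 19.35
tool_pos: [0.5213, -0.3019, 0.0517]
orientation: [-180.0, 0.0, -180.0]
force: [-0.0, 1.3, 4.2]
opening: 0.0515
gripper_force: 30.0
```

Call:
{"method": "apply_moves", "body": {"targets": [{"travel": [0,0,-6],"roll": 0,"jaw": 40},{"travel": [0,0,-20],"roll": 0,"jaw": 40},{"travel": [0,0,-35],"roll": 0,"jaw": 40},{"travel": [0,0,-40],"roll": 0,"jaw": 40},{"travel": [0,0,-40],"roll": 0,"jaw": 40},{"travel": [0,0,-28],"roll": 0,"jaw": 40},{"travel": [1,10,-11],"roll": 0,"jaw": 40},{"travel": [2,25,0],"roll": 0,"jaw": 40},{"travel": [3,38,0],"roll": 0,"jaw": 40},{"travel": [4,40,0],"roll": 0,"jaw": 40}]}}

```text
clock: 20.35
tool_pos: [0.5099, -0.1876, 0.2299]
orientation: [180.0, -0.1, 179.9]
force: [0.7, -0.9, -1.3]
opening: 0.0515
gripper_force: 30.0
```

Call:
{"method": "apply_moves", "body": {"targets": [{"travel": [3,42,0],"roll": 0,"jaw": 40},{"travel": [4,42,0],"roll": 0,"jaw": 40},{"travel": [3,42,0],"roll": 0,"jaw": 40},{"travel": [4,42,0],"roll": 0,"jaw": 40},{"travel": [3,42,0],"roll": 0,"jaw": 40},{"travel": [4,42,0],"roll": 0,"jaw": 40},{"travel": [3,42,0],"roll": 0,"jaw": 40},{"travel": [4,42,0],"roll": 0,"jaw": 40},{"travel": [3,42,0],"roll": 0,"jaw": 40},{"travel": [4,42,0],"roll": 0,"jaw": 40}]}}

```text
clock: 21.35
tool_pos: [0.4744, 0.2327, 0.2302]
orientation: [-180.0, -0.1, -180.0]
force: [0.5, -1.2, -1.7]
opening: 0.051
gripper_force: 30.0
```

Call:
{"method": "apply_moves", "body": {"targets": [{"travel": [4,42,0],"roll": 0,"jaw": 40},{"travel": [3,30,0],"roll": 0,"jaw": 40},{"travel": [2,15,0],"roll": 0,"jaw": 40},{"travel": [0,4,10],"roll": 0,"jaw": 40},{"travel": [0,0,25],"roll": 0,"jaw": 40},{"travel": [0,0,35],"roll": 0,"jaw": 40},{"travel": [0,0,25],"roll": 0,"jaw": 40},{"travel": [0,0,13],"roll": 0,"jaw": 40},{"travel": [0,0,6],"roll": 0,"jaw": 40},{"travel": [0,0,0],"roll": 0,"jaw": 40}]}}

```text
clock: 22.35
tool_pos: [0.4668, 0.3216, 0.1167]
orientation: [-180.0, -0.0, 180.0]
force: [0.7, 0.2, -0.8]
opening: 0.0514
gripper_force: 30.0
```

Call:
{"method": "apply_moves", "body": {"targets": [{"travel": [0,0,2],"roll": 0,"jaw": 40},{"travel": [0,0,1.5],"roll": 0,"jaw": 40},{"travel": [0,0,1],"roll": 0,"jaw": 40},{"travel": [0,0,0],"roll": 0,"jaw": 40}]}}

```text
clock: 22.75
tool_pos: [0.4669, 0.3222, 0.1129]
orientation: [180.0, 0.0, -180.0]
force: [-0.3, 1.1, -0.6]
opening: 0.0511
gripper_force: 30.0
```

Run:
```python
from h import *
a=ctrl.snapshot("side");print(ctrl.get_obs()["tool_pos"],ctrl.get_obs()["force"])
cv2.imwrite("pics/a5.png",cv2.resize(a[220:420,250:440],None,fx=2.9,fy=2.9,interpolation=cv2.INTER_CUBIC)[:,:,::-1])
```

```text
[0.4669 0.3222 0.1129] [ 0.149   0.1369 -1.0869]
```

View pics/a5.png

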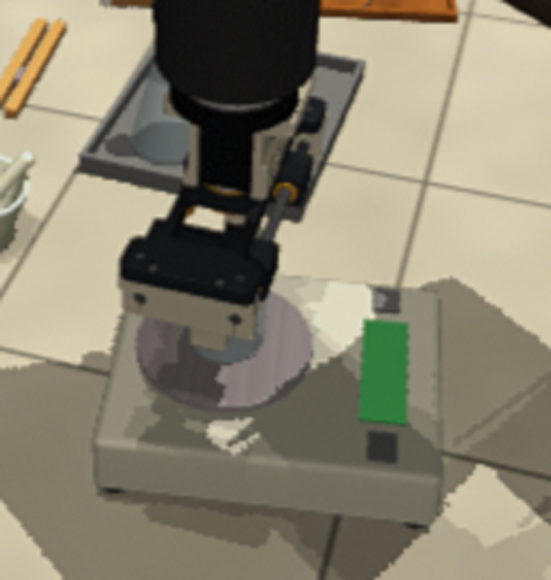

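The jar at (230,345) is over the middle of the pan (pan centre about (225,347)), about a millimetre above it.

Call:
{"method": "apply_moves", "body": {"targets": [{"travel": [0,0,1],"roll": 0,"jaw": 40},{"travel": [0,0,0.5],"roll": 0,"jaw": 40},{"travel": [0,0,0],"roll": 0,"jaw": 40}]}}

```text
clock: 23.1
tool_pos: [0.4669, 0.3223, 0.1117]
orientation: [180.0, 0.0, -180.0]
force: [-2.3, -0.3, 4.7]
opening: 0.0517
gripper_force: 30.0
```

Call:
{"method": "apply_moves", "body": {"targets": [{"travel": [0,0,0],"roll": 0,"jaw": 76},{"travel": [0,0,0],"roll": 0,"jaw": 76},{"travel": [0,0,0],"roll": 0,"jaw": 76},{"travel": [0,0,-10],"roll": 0,"jaw": 76},{"travel": [0,0,-30],"roll": 0,"jaw": 76},{"travel": [0,0,-40],"roll": 0,"jaw": 76},{"travel": [0,0,-10],"roll": 0,"jaw": 60},{"travel": [-6,-18,0],"roll": 0,"jaw": 60},{"travel": [-11,-34,0],"roll": 0,"jaw": 60},{"travel": [-14,-42,0],"roll": 0,"jaw": 60}]}}

```text
clock: 24.1
tool_pos: [0.4975, 0.2271, 0.2006]
orientation: [-180.0, -0.0, -179.9]
force: [0.7, -0.1, -0.2]
opening: 0.0603
gripper_force: 0.0
```

Call:
{"method": "apply_moves", "body": {"targets": [{"travel": [-14,-42,0],"roll": 0,"jaw": 60},{"travel": [-14,-42,0],"roll": 0,"jaw": 60},{"travel": [-14,-42,0],"roll": 0,"jaw": 60},{"travel": [-14,-42,0],"roll": 0,"jaw": 60},{"travel": [-14,-42,0],"roll": 0,"jaw": 60},{"travel": [-13,-42,0],"roll": 0,"jaw": 60},{"travel": [-7,-24,0],"roll": 0,"jaw": 60},{"travel": [-2,-8,0],"roll": 0,"jaw": 60},{"travel": [0,0,0],"roll": 0,"jaw": 60}]}}

```text
clock: 25.0
tool_pos: [0.5894, -0.0573, 0.2003]
orientation: [-180.0, -0.1, 179.9]
force: [-0.2, 0.6, 0.0]
opening: 0.0603
gripper_force: 0.0
```

Run:
```python
from h import *
a=ctrl.snapshot("side");b=ctrl.snapshot("top");print(ctrl.get_obs()["tool_pos"])
a=cv2.resize(a[130:400,210:450],None,fx=1.8,fy=1.8);b=cv2.resize(b[230:390,100:300],None,fx=1.8,fy=1.8)
c=np.zeros((486,792,3),np.uint8);c[:486,:432]=a;c[:288,432:]=b
cv2.imwrite("pics/a6.png",c[:,:,::-1])
```

```text
[ 0.5894 -0.0556  0.2007]
```

View pics/a6.png

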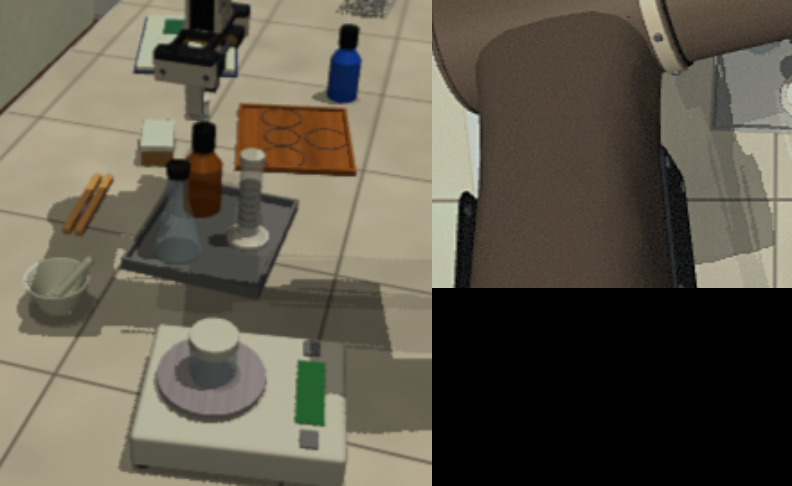

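The jar stands upright in the middle of the pan at (213,355), all three pieces stand in the tray, and the gripper is above the bottle cap.

Call:
{"method": "apply_moves", "body": {"targets": [{"travel": [-1,0,20],"roll": 0,"jaw": 60},{"travel": [0,0,30],"roll": 0,"jaw": 60},{"travel": [0,0,20],"roll": 0,"jaw": 60},{"travel": [0,0,4.5],"roll": 0,"jaw": 60},{"travel": [0,0,0],"roll": 0,"jaw": 20},{"travel": [0,0,0],"roll": 0,"jaw": 20},{"travel": [0,0,0],"roll": 0,"jaw": 20},{"travel": [0,0,0],"roll": 0,"jaw": 20},{"travel": [0,0,0],"roll": 0,"jaw": 20},{"travel": [0,0,0],"roll": 0,"jaw": 20}]}}

```text
clock: 26.1
tool_pos: [0.5916, -0.0557, 0.1276]
orientation: [180.0, 0.1, -180.0]
force: [-0.3, 2.3, 6.8]
opening: 0.0332
gripper_force: 30.0
```

Call:
{"method": "apply_moves", "body": {"targets": [{"travel": [0,0,-4],"roll": 0,"jaw": 20},{"travel": [0,0,-12],"roll": 0,"jaw": 20},{"travel": [0,0,-22],"roll": 0,"jaw": 20},{"travel": [0,0,-22],"roll": 0,"jaw": 20},{"travel": [3,-12,-5],"roll": 0,"jaw": 20},{"travel": [5,-24,0],"roll": 0,"jaw": 20},{"travel": [6,-35,0],"roll": 0,"jaw": 20},{"travel": [6,-35,0],"roll": 0,"jaw": 20},{"travel": [6,-35,0],"roll": 0,"jaw": 20},{"travel": [6,-35,0],"roll": 0,"jaw": 20}]}}

```text
clock: 27.1
tool_pos: [0.5578, -0.2335, 0.1912]
orientation: [180.0, -0.1, -180.0]
force: [0.9, -0.6, -4.0]
opening: 0.0328
gripper_force: 30.0
```

Call:
{"method": "apply_moves", "body": {"targets": [{"travel": [6,-35,0],"roll": 0,"jaw": 20},{"travel": [6,-35,0],"roll": 0,"jaw": 20},{"travel": [6,-35,0],"roll": 0,"jaw": 20},{"travel": [4,-20,0],"roll": 0,"jaw": 20},{"travel": [2,-10,0],"roll": 0,"jaw": 20},{"travel": [0,0,12],"roll": 0,"jaw": 20},{"travel": [0,0,22],"roll": 0,"jaw": 20},{"travel": [0,0,20],"roll": 0,"jaw": 20},{"travel": [0,0,8],"roll": 0,"jaw": 20},{"travel": [0,0,0],"roll": 0,"jaw": 20}]}}

```text
clock: 28.1
tool_pos: [0.535, -0.366, 0.1289]
orientation: [180.0, -0.1, -179.9]
force: [0.9, 0.8, -2.3]
opening: 0.0331
gripper_force: 30.0
```

Call:
{"method": "apply_moves", "body": {"targets": [{"travel": [0,0,1.5],"roll": 0,"jaw": 20},{"travel": [0,0,1],"roll": 0,"jaw": 20},{"travel": [0,0,0],"roll": 0,"jaw": 20}]}}

```text
clock: 28.4
tool_pos: [0.5354, -0.3666, 0.1275]
orientation: [-180.0, 0.0, -180.0]
force: [-0.3, 1.2, 0.3]
opening: 0.0331
gripper_force: 30.0
```

Call:
{"method": "apply_moves", "body": {"targets": [{"travel": [0,0,0.7],"roll": 0,"jaw": 20},{"travel": [0,0,0],"roll": 0,"jaw": 60},{"travel": [0,0,0],"roll": 0,"jaw": 60},{"travel": [0,0,0],"roll": 0,"jaw": 60},{"travel": [0,0,-15],"roll": 0,"jaw": 60},{"travel": [0,0,-30],"roll": 0,"jaw": 60},{"travel": [0,0,-25],"roll": 0,"jaw": 60},{"travel": [1,15,0],"roll": 0,"jaw": 60},{"travel": [3,32,0],"roll": 0,"jaw": 60},{"travel": [4,42,0],"roll": 0,"jaw": 60}]}}

```text
clock: 29.4
tool_pos: [0.5266, -0.2777, 0.1957]
orientation: [180.0, -0.0, 179.9]
force: [1.2, 1.6, 0.8]
opening: 0.06
gripper_force: 0.0
```

Call:
{"method": "apply_moves", "body": {"targets": [{"travel": [4,42,0],"roll": 0,"jaw": 60},{"travel": [4,42,0],"roll": 0,"jaw": 60},{"travel": [4,42,0],"roll": 0,"jaw": 60},{"travel": [4,42,0],"roll": 0,"jaw": 60},{"travel": [3,42,0],"roll": 0,"jaw": 60},{"travel": [2,40,0],"roll": 0,"jaw": 60},{"travel": [1,21,0],"roll": 0,"jaw": 60},{"travel": [0,6,0],"roll": 0,"jaw": 60},{"travel": [0,0,0],"roll": 0,"jaw": 60},{"travel": [0,0,0],"roll": 0,"jaw": 60}]}}

```text
clock: 30.4
tool_pos: [0.5048, -0.0014, 0.1962]
orientation: [-180.0, -0.0, -180.0]
force: [-0.3, -0.1, -1.3]
opening: 0.06
gripper_force: 0.0
```

Run:
```python
from h import *
a=ctrl.snapshot("side");print(ctrl.get_obs()["tool_pos"])
cv2.imwrite("pics/a7.png",cv2.resize(a[100:330,230:450],None,fx=2.5,fy=2.5,interpolation=cv2.INTER_CUBIC)[:,:,::-1])
```

```text
[ 0.5048 -0.0017  0.1962]
```

View pics/a7.png

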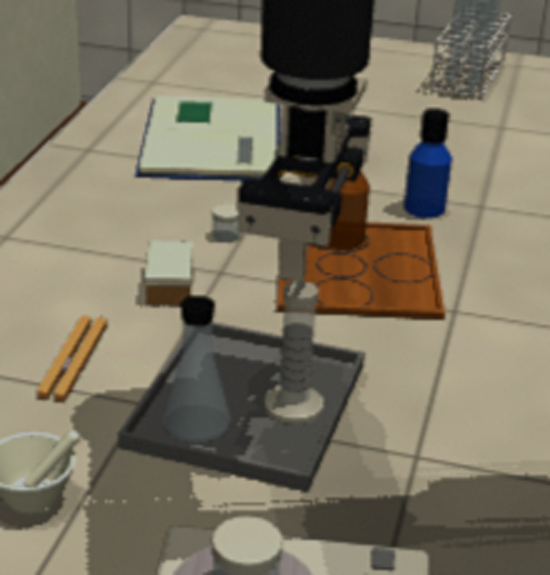

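The bottle is upright on the stand at (350,215), and the finger at (292,265) is over the cylinder's collar at (300,292).

Call:
{"method": "apply_moves", "body": {"targets": [{"travel": [-1,1,20],"roll": 0,"jaw": 60},{"travel": [0,0,32],"roll": 0,"jaw": 60},{"travel": [0,0,20],"roll": 0,"jaw": 60},{"travel": [0,0,5],"roll": 0,"jaw": 60},{"travel": [0,0,0],"roll": 0,"jaw": 20},{"travel": [0,0,0],"roll": 0,"jaw": 20},{"travel": [0,0,0],"roll": 0,"jaw": 20},{"travel": [0,0,0],"roll": 0,"jaw": 20},{"travel": [0,0,0],"roll": 0,"jaw": 20},{"travel": [0,0,0],"roll": 0,"jaw": 20}]}}

```text
clock: 31.45
tool_pos: [0.5066, 0.0004, 0.1202]
orientation: [180.0, 0.1, -180.0]
force: [-0.9, 0.5, 5.4]
opening: 0.0318
gripper_force: 30.0
```

Call:
{"method": "apply_moves", "body": {"targets": [{"travel": [0,0,-4],"roll": 0,"jaw": 20},{"travel": [0,0,-12],"roll": 0,"jaw": 20},{"travel": [0,0,-22],"roll": 0,"jaw": 20},{"travel": [0,0,-22],"roll": 0,"jaw": 20},{"travel": [3,-12,-5],"roll": 0,"jaw": 20},{"travel": [6,-24,0],"roll": 0,"jaw": 20},{"travel": [7,-35,0],"roll": 0,"jaw": 20},{"travel": [7,-35,0],"roll": 0,"jaw": 20},{"travel": [7,-35,0],"roll": 0,"jaw": 20},{"travel": [7,-35,0],"roll": 0,"jaw": 20}]}}

```text
clock: 32.45
tool_pos: [0.4677, -0.1775, 0.1843]
orientation: [180.0, -0.0, -180.0]
force: [1.1, -0.5, -1.9]
opening: 0.0322
gripper_force: 30.0
```

Call:
{"method": "apply_moves", "body": {"targets": [{"travel": [7,-35,0],"roll": 0,"jaw": 20},{"travel": [7,-35,0],"roll": 0,"jaw": 20},{"travel": [5,-35,0],"roll": 0,"jaw": 20},{"travel": [2.5,-25,0],"roll": 0,"jaw": 20},{"travel": [1,-12.5,0],"roll": 0,"jaw": 20},{"travel": [0,0,12],"roll": 0,"jaw": 20},{"travel": [0,0,22],"roll": 0,"jaw": 20},{"travel": [0,0,20],"roll": 0,"jaw": 20},{"travel": [0,0,8],"roll": 0,"jaw": 20},{"travel": [0,0,0],"roll": 0,"jaw": 20}]}}

```text
clock: 33.45
tool_pos: [0.4461, -0.3176, 0.1215]
orientation: [180.0, -0.1, -179.9]
force: [0.8, 0.2, 0.1]
opening: 0.0323
gripper_force: 30.0
```

Call:
{"method": "apply_moves", "body": {"targets": [{"travel": [0,0,1.5],"roll": 0,"jaw": 20},{"travel": [0,0,1],"roll": 0,"jaw": 20},{"travel": [0,0,0],"roll": 0,"jaw": 20}]}}

```text
clock: 33.75
tool_pos: [0.4467, -0.3182, 0.1201]
orientation: [-180.0, 0.0, -180.0]
force: [-0.4, -0.0, -1.2]
opening: 0.0319
gripper_force: 30.0
```

Call:
{"method": "apply_moves", "body": {"targets": [{"travel": [0,0,1],"roll": 0,"jaw": 20},{"travel": [0,0,0],"roll": 0,"jaw": 60},{"travel": [0,0,0],"roll": 0,"jaw": 60},{"travel": [0,0,0],"roll": 0,"jaw": 60},{"travel": [0,0,-15],"roll": 0,"jaw": 60},{"travel": [0,0,-30],"roll": 0,"jaw": 60},{"travel": [0,0,-30],"roll": 0,"jaw": 60},{"travel": [-6,15,0],"roll": 0,"jaw": 60},{"travel": [-12,32,0],"roll": 0,"jaw": 60},{"travel": [-16,42,0],"roll": 0,"jaw": 60}]}}

```text
clock: 34.75
tool_pos: [0.4804, -0.2293, 0.194]
orientation: [-180.0, 0.0, 179.9]
force: [1.2, -0.4, 0.9]
opening: 0.06
gripper_force: 0.0
```

Call:
{"method": "apply_moves", "body": {"targets": [{"travel": [-16,42,0],"roll": 0,"jaw": 60},{"travel": [-16,42,0],"roll": 0,"jaw": 60},{"travel": [-16,42,0],"roll": 0,"jaw": 60},{"travel": [-16,42,0],"roll": 0,"jaw": 60},{"travel": [-16,42,0],"roll": 0,"jaw": 60},{"travel": [-15,40,0],"roll": 0,"jaw": 60},{"travel": [-11,27,0],"roll": 0,"jaw": 60},{"travel": [-3,8,0],"roll": 0,"jaw": 60},{"travel": [0,0,0],"roll": 0,"jaw": 60},{"travel": [0,0,0],"roll": 0,"jaw": 60}]}}

```text
clock: 35.75
tool_pos: [0.5889, 0.055, 0.1936]
orientation: [-180.0, -0.0, -180.0]
force: [-0.6, -0.2, -0.1]
opening: 0.0601
gripper_force: 0.0
```

Run:
```python
from h import *
a=ctrl.snapshot("side");print(ctrl.get_obs()["tool_pos"])
cv2.imwrite("pics/a8.png",cv2.resize(a[100:330,230:450],None,fx=2.5,fy=2.5,interpolation=cv2.INTER_CUBIC)[:,:,::-1])
```

```text
[0.5888 0.0546 0.1937]
```

View pics/a8.png

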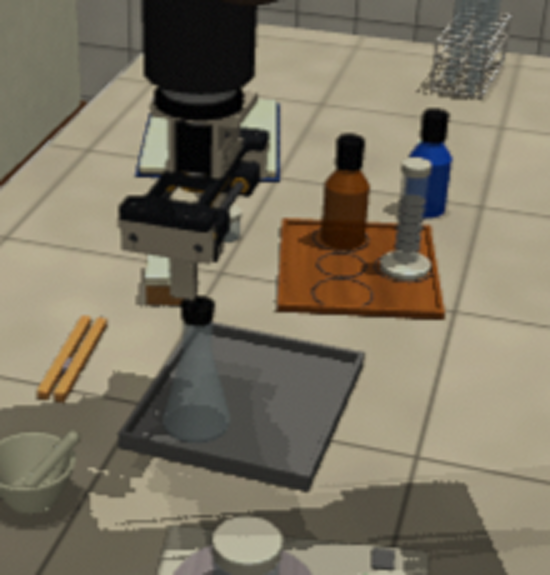

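The bottle (347,190) and the cylinder (408,220) are back upright. The finger at (183,280) is over the flask stopper at (198,310).

Call:
{"method": "apply_moves", "body": {"targets": [{"travel": [-1,1,20],"roll": 0,"jaw": 60},{"travel": [0,0,32],"roll": 0,"jaw": 60},{"travel": [0,0,20],"roll": 0,"jaw": 60},{"travel": [0,0,7],"roll": 0,"jaw": 60},{"travel": [0,0,0],"roll": 0,"jaw": 20},{"travel": [0,0,0],"roll": 0,"jaw": 20},{"travel": [0,0,0],"roll": 0,"jaw": 20},{"travel": [0,0,0],"roll": 0,"jaw": 20},{"travel": [0,0,0],"roll": 0,"jaw": 20},{"travel": [0,0,0],"roll": 0,"jaw": 20}]}}

```text
clock: 36.8
tool_pos: [0.5909, 0.0567, 0.1159]
orientation: [180.0, 0.1, -180.0]
force: [-0.8, -0.8, 6.4]
opening: 0.0303
gripper_force: 29.6
```

Call:
{"method": "apply_moves", "body": {"targets": [{"travel": [0,0,-4],"roll": 0,"jaw": 20},{"travel": [0,0,-12],"roll": 0,"jaw": 20},{"travel": [0,0,-22],"roll": 0,"jaw": 20},{"travel": [0,0,-22],"roll": 0,"jaw": 20},{"travel": [3,-12,-5],"roll": 0,"jaw": 20},{"travel": [7,-24,0],"roll": 0,"jaw": 20},{"travel": [10,-35,0],"roll": 0,"jaw": 20},{"travel": [10,-35,0],"roll": 0,"jaw": 20},{"travel": [10,-35,0],"roll": 0,"jaw": 20},{"travel": [10,-35,0],"roll": 0,"jaw": 20}]}}

```text
clock: 37.8
tool_pos: [0.5392, -0.1209, 0.1797]
orientation: [180.0, -0.0, -180.0]
force: [1.1, -0.4, -1.7]
opening: 0.0303
gripper_force: 30.0
```

Call:
{"method": "apply_moves", "body": {"targets": [{"travel": [10,-35,0],"roll": 0,"jaw": 20},{"travel": [10,-35,0],"roll": 0,"jaw": 20},{"travel": [8,-27,0],"roll": 0,"jaw": 20},{"travel": [4,-13,0],"roll": 0,"jaw": 20},{"travel": [2,-5.5,0],"roll": 0,"jaw": 20},{"travel": [0,0,12],"roll": 0,"jaw": 20},{"travel": [0,0,22],"roll": 0,"jaw": 20},{"travel": [0,0,20],"roll": 0,"jaw": 20},{"travel": [0,0,8],"roll": 0,"jaw": 20},{"travel": [0,0,0],"roll": 0,"jaw": 20}]}}

```text
clock: 38.8
tool_pos: [0.5065, -0.2341, 0.1169]
orientation: [-180.0, -0.1, -179.9]
force: [0.1, 0.6, -1.2]
opening: 0.0304
gripper_force: 29.9
```

Call:
{"method": "apply_moves", "body": {"targets": [{"travel": [0,0,1.5],"roll": 0,"jaw": 20},{"travel": [0,0,1],"roll": 0,"jaw": 20},{"travel": [0,0,0],"roll": 0,"jaw": 20}]}}

```text
clock: 39.1
tool_pos: [0.5068, -0.2347, 0.1157]
orientation: [-180.0, 0.0, -180.0]
force: [0.4, -0.5, -1.6]
opening: 0.0304
gripper_force: 29.9
```

Call:
{"method": "apply_moves", "body": {"targets": [{"travel": [0,0,1.2],"roll": 0,"jaw": 20},{"travel": [0,0,0],"roll": 0,"jaw": 60},{"travel": [0,0,0],"roll": 0,"jaw": 60},{"travel": [0,0,0],"roll": 0,"jaw": 60},{"travel": [0,0,-15],"roll": 0,"jaw": 60},{"travel": [0,0,-30],"roll": 0,"jaw": 60},{"travel": [0,0,-40],"roll": 0,"jaw": 60},{"travel": [0,20,-30],"roll": 0,"jaw": 60},{"travel": [0,35,0],"roll": 0,"jaw": 60},{"travel": [0,42,0],"roll": 0,"jaw": 60}]}}

```text
clock: 40.1
tool_pos: [0.5067, -0.1376, 0.2302]
orientation: [180.0, 0.1, 179.9]
force: [0.5, 0.2, -0.6]
opening: 0.06
gripper_force: 0.0
```

Call:
{"method": "apply_moves", "body": {"targets": [{"travel": [0,42,0],"roll": 0,"jaw": 60},{"travel": [0,42,0],"roll": 0,"jaw": 60},{"travel": [0,42,0],"roll": 0,"jaw": 60},{"travel": [0,42,0],"roll": 0,"jaw": 60},{"travel": [0,35,0],"roll": 0,"jaw": 60},{"travel": [0,20,0],"roll": 0,"jaw": 60},{"travel": [0,8,0],"roll": 0,"jaw": 60},{"travel": [0,0,0],"roll": 0,"jaw": 60},{"travel": [0,0,0],"roll": 0,"jaw": 60}]}}

```text
clock: 41.0
tool_pos: [0.5062, 0.0925, 0.229]
orientation: [-180.0, -0.0, -180.0]
force: [-0.3, -0.3, -0.4]
opening: 0.0597
gripper_force: 0.0
```

Run:
```python
from h import *
a=ctrl.snapshot("side");b=ctrl.snapshot("top");print(ctrl.get_obs()["tool_pos"])
cv2.imwrite("pics/top9.png",b[:,:,::-1])
b=cv2.resize(b[225:345,375:505],None,fx=2.7,fy=2.7);a=cv2.resize(a[130:400,210:450],None,fx=1.8,fy=1.8)
o=cv2.resize(cv2.imread("pics/top0.png")[225:314,375:505,::-1],None,fx=2.7,fy=2.7)
c=np.zeros((566,783,3),np.uint8);c[:486,:432]=a;c[:324,432:]=b;c[324:324+240,432:]=o[:240]
cv2.imwrite("pics/a9.png",c[:,:,::-1])
```

```text
[0.5063 0.0921 0.2291]
```

View pics/a9.png

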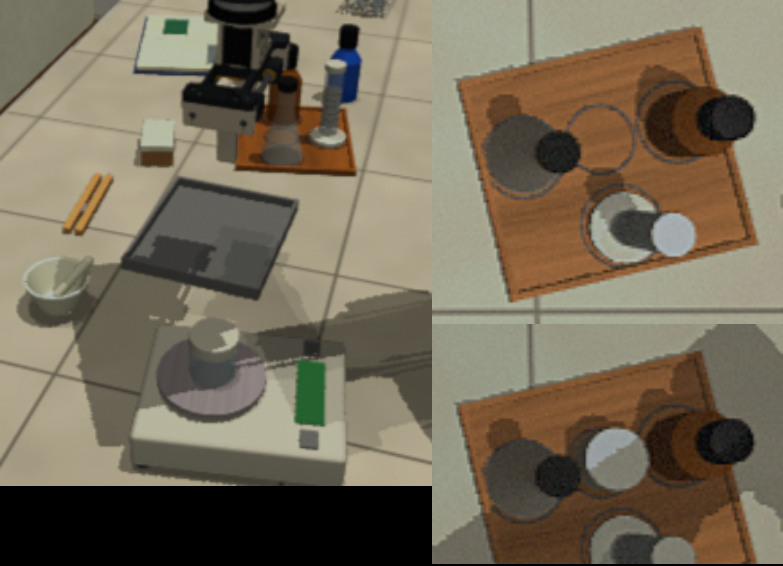

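The after view (top right) and the before view (bottom right) agree: stopper (558,152), cap (726,118) and collar (673,234) match the start within about 2 px of the enlarged crop. All three pieces are upright and the jar is centred on the pan at (213,355), with nothing touched. I'm handing in.

```bash
python3 -c "
from plant import ctrl
print(ctrl.close_job())"
```

```text
the job is handed in; nothing more can be done
None
```

The job is handed in at about 41 s: the jar stands upright in the middle of the balance pan, and the bottle, flask and cylinder are back upright on their starting spots, matching the start picture to within a few millimetres.

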